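Clamp the sample tin and hold its sprung lid open

TASK

Turn the crank of the small bench vise clockwise (seen from above) until its sprung jaw pad has pushed the shut sample tin against the fixed jaw and grips it firmly, and let go of the crank. Then lift the tin's lid by its handle to 50 degrees open and keep it there: the lid is sprung and snaps shut if let go, so your program finishes while the gripper is still holding it at 50 degrees. The tin must stay clamped and seated in the vise; leave the two jars and the dish where they stand.

Things in the scene. Friction and masses are not known exactly. Their poses are not given: they have to be found in the camera images.
- vise: Grey bench vise fixed to the bench. Origin on the bench top, z up. Bed 90 mm in x, y -175 to +60 mm, 18 mm high. Fixed jaw at +y: inner face y = +30 mm, top 55 mm above the bench. The moving jaw closes along +y. Gear housing with the crank at -y: 60 x 60 mm, top 62 mm (crank hub 81 mm) above the bench. Its -x side faces the robot, turned up to 0.35 rad.
- pad: Sprung face plate of the moving jaw: 76 mm in x, 8 mm thick, 20 to 52 mm above the bench. Origin: in its gripping face, mid x, at bench height; axes as the vise's. It advances 8 mm along vise +y per rad of crank; when it presses on something unyielding it springs back into the jaw: 2.5 N preload plus 2.5 N per mm, at most 9 mm.
- crank (a joint): Crank angle, rad: 0 = jaw fully open (pad face at vise y = -70 mm), 6.0 = end stop. Grows clockwise seen from above and closes the jaw, 8 mm per rad. The tin touches both jaws at 5.0 rad and is firmly gripped (about 15 N) at 5.6 rad. It takes about 4 N at the knob to turn, 6 to 8 N when gripping, and stays where it is left.
- crank_axis (a point): Point on the crank's vertical axis, at the height of the middle of the knob (98 mm above the bench), fixed to the vise.
- crank_knob (a point): Middle of the crank's upright black knob, 18 mm in diameter, 36 mm tall (80 to 116 mm above the bench), free to spin on its pin; it runs on a circle of 45 mm radius round crank_axis. The flat crank arm lies below it, top 79 mm above the bench.
- tin: Bare metal tin, 80 (x) x 60 (y) x 40 mm, with a flat lid 6 mm thick; 0.3 to 0.5 kg with lid; loose on the vise bed between the jaws. Origin: centre of its underside, 18 mm above the bench. Its y axis lies along the jaw travel; its -x end, with the lid handle, points to vise -x, at first up to 0.1 rad off; it squares up as it is clamped.
- lid (a joint): Opening angle of the tin's lid, rad: 0 shut (level), 0.87 = 50 degrees; the stop is at 1.75. A spring and its weight pull it shut: about 1 N at the handle when shut, 2 N at 50 degrees. The angle is between lid and the tin's rim.
- lid_hinge (a point): Middle of the lid's hinge line, which runs along tin y on the tin's +x top edge, 61 mm above the bench when the tin sits on the bed.
- lid_handle (a point): Centre of the lid handle: black barrel, 16 mm diameter, 22 mm long along tin y, in the lid's plane on an 8 mm rod, 40 mm beyond the lid's free edge, 120 mm from the hinge line. Lid shut: 61 mm above the bench, only the bench or the bed's edge beneath. Pinched by its ends (fingers closing along tin y) it can turn between the pads as the lid rises.
- jar_tall: Bystander: clear capped jar, 40 mm in diameter, 75 mm tall. Origin: centre of its underside.
- jar_short: Bystander: amber capped jar, 48 mm in diameter, 50 mm tall. Origin: centre of its underside.
- dish: Bystander: closed shallow white dish, 86 mm in diameter, 17 mm high. Origin: centre of its underside.
Not all that is in view belongs to the job. Of the things that look like the tin, the largest one is meant.

How it is judged:
By the outcome, as a careful person would: the job done as asked, in the order asked, and still so for the second after the job is handed in, while the arm keeps its last pose, push and grip.
It also fails if it takes over 53 s, if anything falls off the work surface, if the arm or the gripper's body presses on something with over 40 N, if the wrist force passes 120 N, or if a joint passes its speed limit or range.

ROBOT

A 6-joint arm with a two-finger parallel gripper is mounted at the origin on the work surface. World frame = base frame: x ahead of the robot, y to its left, z up, the work surface at z = 0. Lengths are in m, angles in rad, forces in N, time in s.
With the tool pointing down it reaches from about 0.425 to 0.95 m from the base axis. Payload 3.5 kg.
Tool frame: the origin (TCP) lies between the finger pads, 19 mm behind the fingertips; this is the grasp point; z points along the fingers, y is the line along which they close (so a half turn about z gives the same grasp; the last joint's range is limited). The gripper opens to 85 mm and grips with 20 to 120 N. Pads are 22 mm wide; open, the fingers measure 114 mm over their backs; the gripper's body (76 mm by 85 mm) begins 54 mm behind the grasp point. The pads swing forward as they close: fully open they stand 13 mm farther back than shut.
Start: joints at [-1.317, 0.286, 1.577, -0, 1.279, -0.15], TCP at [0.265, -0.621, 0.25] pointing down, gripper open.
Joint ranges: [-2.77, 2.77], [-0.9, 2.22], [0.21, 2.48], [-1.53, 4.67], [0.24, 2.81], [-2.84, 2.84]. Speed limits (rad/s): [2.79, 2.79, 3.14, 3.14, 3.14, 3.14].

INTERFACE

Orientations are given as a unit quaternion [x, y, z, w].
In Python, from plant import readout, cams, sign_off gives the robot as it stands. The module is installed in compiled form; this text tells all that it offers.
- The arm moves only by the tool step_arm, never from a script. Its argument "increments" is a list of rows, each a list of 2 entries, a list of its own where there are three numbers: the shift along the world's x, y, z in mm, then the turn, a rotation vector about the world's x, y, z in rad. In form: [[[x, y, z], [rx, ry, rz]], ...]. A call has 1 to 8 rows; each row shifts and turns the commanded pose from where the row before left it; what a row does not reach is not made up. A row lasts 1/12 s, in which the tool goes at most 41.7 mm and 7.16 degrees, less where a joint would pass 70% of its speed; a pose out of reach is approached as far as the arm can. A call is refused whole if a number of a shift passes 41.7 or a number of a turn 0.125, either way. A call with a gripper value outside its range is refused whole. "fingers" is the opening, from -1 (shut) to 1 (fully open), set as the call begins (left out, the last holds). The fingers move at their own pace and stop on an object; "grip_force" is the grip in N (left out, the last holds). Time passes only in rows, so rows that do not move let the fingers close. It gives the time, the measured TCP pose, the force, the opening and the grip force at its end, in the units of the state.
- readout.get_state(): the state, without advancing time (a new reading comes with each control period).
- cams.read_camera(name): name is "scene" or "side" or "wrist"; returns the picture (384x512x3 uint8, red, green, blue); there is no depth.
- cams.get_calibration(name): a dict with "fx", "fy", "cx", "cy" (pixels), "eye" and "rotation" of the camera in the world; the wrist camera has in their place "T_tool_cam" (4x4, takes a point from camera to tool coordinates, whose origin is the TCP and whose axes are the flange's). Camera axes: x right, y up, looking along -z (the intrinsics and any distortion apply to the point x, -y, -z); pixel columns grow to the right and rows downward; lengths in m; the calibration is good to about 2 mm. A picture is of the moment at which its call begins: read the wrist's pose just before it. get_calibration takes no time and is no camera call.
- sign_off(): hands the job in; it is judged then, once.
The state is a dict: "time": time; "qpos": joint angles; "dq": joint speeds; "joint_efforts": joint torques, N m; "eef_pos": TCP position; "tcp_rot": TCP orientation; "contact_force": force on the tool from outside, world axes, zero at the start; "wrist_torque": the same for the moment, N m; "opening": opening from 0.0 (shut) to 1.0 (fully open); "finger_force": force on a finger pad.
Only numpy, scipy, OpenCV 4.12 (cv2) and the standard library are available. Lean on these libraries where they do the work, as an engineer would, in place of code of your own. Each camera call takes 0.05 s, during which the arm holds its last target. There are 200 camera calls.

## Working session

There is one attempt and no reset: what is moved stays moved. The work goes in short steps, Python scripts to look and compute and a tool call to move; the robot and the scene stay as the last step left them, time stands still between calls to the robot, and variables do not carry over. Pictures are saved under pics/ and viewed, at most 10 in all, crops included, and the job is handed in when it is done.

Besides the shell and the picture viewer there is one more tool, called after "Request:" in YAML: its name, and indented under it one key for each argument. step_arm: Moves the arm, as the interface text tells. Its arguments: {"type":"object","properties":{"increments":{"type":"array","items":{"type":"array"}},"fingers":{"type":"number"},"grip_force":{"type":"number"}},"required":["increments"]}

```bash
mkdir -p pics; cat > h.py <<'E'
import numpy as np, cv2
from plant import readout, cams
def ray(name,u,v):
    c=cams.get_calibration(name)
    d=np.array([(u-c['cx'])/c['fx'],-(v-c['cy'])/c['fy'],-1.])
    return np.array(c['eye']),np.array(c['rotation'])@d
def onz(name,u,v,z):
    e,d=ray(name,u,v); return e+d*(z-e[2])/d[2]
def proj(name,p):
    c=cams.get_calibration(name); q=np.array(c['rotation']).T@(np.array(p)-c['eye'])
    return c['cx']+c['fx']*q[0]/-q[2], c['cy']-c['fy']*q[1]/-q[2]
def snap(name,f):
    im=cams.read_camera(name)[:,:,::-1].copy(); cv2.imwrite(f,im); return im
E
python3 - <<'E'
from h import *
a=snap('scene','pics/a.png'); b=snap('side','pics/b.png')
for n in('scene','side','wrist'): print({k:(np.round(v,3).tolist() if not isinstance(v,str) else v) for k,v in cams.get_calibration(n).items()})
s=readout.get_state(); print(s['time'],s['eef_pos'],s['tcp_rot'],s['opening'])
E
```

```text
{'fx': 417.572, 'fy': 417.572, 'cx': 255.589, 'cy': 187.104, 'eye': [0.986, -0.178, 0.906], 'rotation': [0.243, 0.133, 0.472, 0.837]}
{'fx': 376.136, 'fy': 376.136, 'cx': 256.333, 'cy': 191.377, 'eye': [0.226, -0.396, 0.521], 'rotation': [0.437, -0.141, -0.291, 0.839]}
{'fx': 311.735, 'fy': 311.735, 'cx': 249.939, 'cy': 192.023, 'T_tool_cam': [[0.0, 0.96, 0.279, 0.072], [1.0, -0.0, 0.0, -0.0], [0.0, 0.279, -0.96, -0.123], [0.0, 0.0, 0.0, 1.0]]}
0.1 [ 0.265109   -0.62016261  0.24875456] [ 9.79688592e-01  2.00522165e-01 -5.53530881e-05 -1.05909269e-03] 0.9998936110915956
```

View pics/a.png

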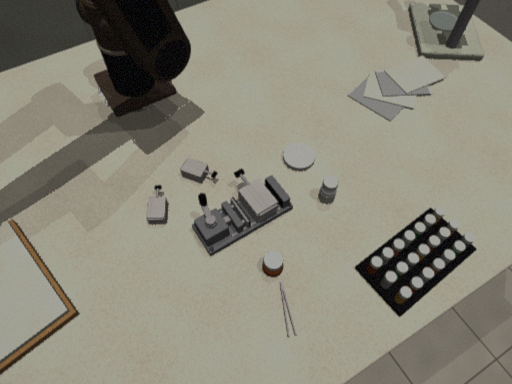

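View pics/b.png

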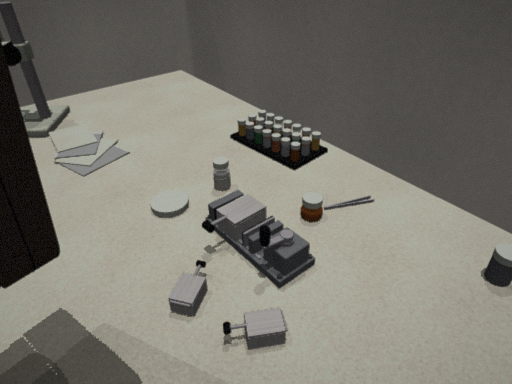

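Three tin-like things appear in the scene view: (258,198) in the vise, and two on the bench at (195,170) and (157,208). The one in the vise is the largest and sits between the jaws, so it is the one meant. The crank knob is near (203,200) and the lid handle near (240,174). I'll check this in an enlarged crop of both views.

```bash
sed -i 's/^def ray/from scipy.spatial.transform import Rotation as R\ndef ray/; s/np.array(c\[.rotation.\])/R.from_quat(c["rotation"]).as_matrix()/' h.py
python3 - <<'E'
from h import *
a=cv2.imread('pics/a.png'); b=cv2.imread('pics/b.png')
A=cv2.resize(a[155:265,180:310],None,fx=5,fy=5,interpolation=cv2.INTER_CUBIC)[:,:]
B=cv2.resize(b[185:285,195:325],None,fx=5,fy=5,interpolation=cv2.INTER_CUBIC)
A=cv2.convertScaleAbs(A,alpha=1.7);B=cv2.convertScaleAbs(B,alpha=1.7)
cv2.imwrite('pics/ac.png',A); cv2.imwrite('pics/bc.png',B)
E
```

```text
(no output)
```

View pics/ac.png

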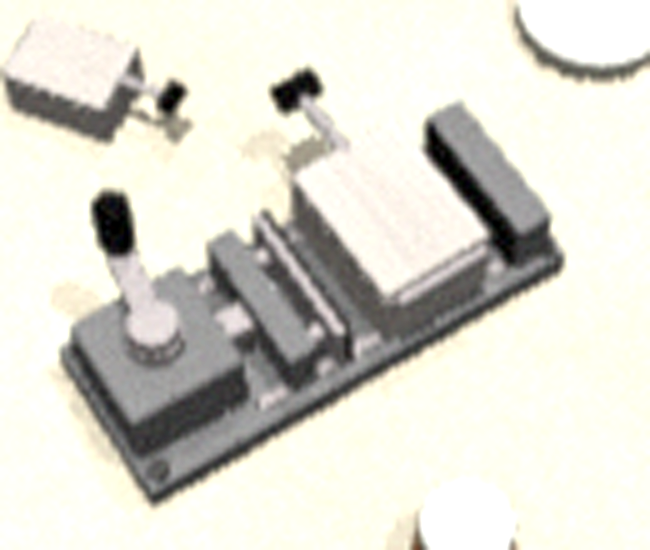

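View pics/bc.png

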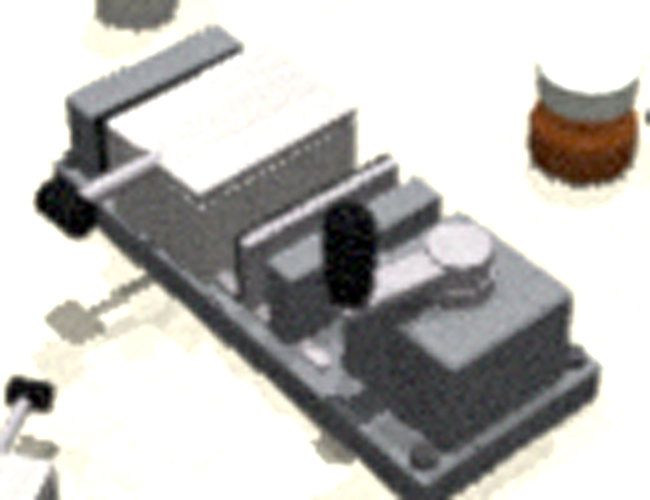

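The crops confirm it. The tin with the flat lid is clamped between the pad and the fixed jaw, with its handle at scene (239,173) / side (208,226). The knob is at scene (203,200) / side (265,236) and the hub at scene (210,220) / side (287,234).

```bash
python3 - <<'E'
from h import *
S=lambda x,y:(180+x/5-.4,155+y/5-.4); D=lambda x,y:(195+x/5-.4,185+y/5-.4)
def tri(p,q):
    e1,d1=ray('scene',*p);e2,d2=ray('side',*q)
    t=np.linalg.lstsq(np.c_[d1,-d2],e2-e1,rcond=None)[0]
    a,b=e1+d1*t[0],e2+d2*t[1]; return (a+b)/2,np.linalg.norm(a-b)
for n,s,d,z in [('hubtop',(152,322),(460,243),.081),('knob',(113,223),(349,253),.098),('handle',(297,91),(66,205),.061),
  ('bedcorner -x-y? ',(153,490),(420,490),.018)]:
    print(n,tri(S(*s),D(*d)),onz('scene',*S(*s),z),onz('side',*D(*d),z))
print('scene bed far corners z=.018:',[onz('scene',*S(*p),.018).round(4)[:2] for p in [(153,490),(562,255),(68,347)]])
print('side bed corner',[onz('side',*D(*p),.018).round(4)[:2] for p in [(598,370),(420,490)]])
print('fixed jaw top scene',[onz('scene',*S(*p),.055).round(4)[:2] for p in [(425,120),(460,103),(549,214),(514,238)]])
print('fixed jaw top side',[onz('side',*D(*p),.055).round(4)[:2] for p in [(68,98),(220,26),(243,45),(104,120)]])
print('lid top scene z=.064',[onz('scene',*S(*p),.064).round(4)[:2] for p in [(293,178),(388,300),(490,242),(395,125)]])
E
```

```text
hubtop (array([ 0.56353128, -0.03362819,  0.08179319]), np.float64(0.0015984184365322592)) [ 0.5636111  -0.03420448  0.081     ] [ 0.56402487 -0.03207077  0.081     ]
knob (array([ 0.51861521, -0.02800917,  0.09843984]), np.float64(0.0017620479270327415)) [ 0.51894901 -0.02870317  0.098     ] [ 0.51878035 -0.02660803  0.098     ]
handle (array([0.47735946, 0.09002165, 0.06289585]), np.float64(0.0023053184992912635)) [0.47711164 0.08960396 0.061     ] [0.4781831  0.09349272 0.061     ]
bedcorner -x-y?  (array([ 0.56581449, -0.03722858, -0.0571168 ]), np.float64(0.037177621228850655)) [ 0.60829073 -0.06337793  0.018     ] [ 0.51727528 -0.0669352   0.018     ]
scene bed far corners z=.018: [array([ 0.6083, -0.0634]), array([0.6019, 0.166 ]), array([ 0.5227, -0.0637])]
side bed corner [array([ 0.6055, -0.0644]), array([ 0.5173, -0.0669])]
fixed jaw top scene [array([0.5204, 0.1365]), array([0.5208, 0.1566]), array([0.5961, 0.1588]), array([0.5985, 0.1374])]
fixed jaw top side [array([0.5179, 0.1572]), array([0.5964, 0.1597]), array([0.5958, 0.142 ]), array([0.5214, 0.1354])]
lid top scene z=.064 [array([0.5211, 0.0621]), array([0.6004, 0.0666]), array([0.5987, 0.1233]), array([0.5204, 0.1193])]
```

Request:
step_arm:
  increments:
    - [[14,33,0],[0,0,-0.063]]
    - [[14,33,0],[0,0,-0.063]]
    - [[14,33,0],[0,0,-0.063]]
    - [[14,33,0],[0,0,-0.063]]
    - [[14,33,0],[0,0,-0.063]]
    - [[14,33,0],[0,0,-0.063]]
    - [[14,33,0],[0,0,0]]
    - [[14,33,0],[0,0,0]]
  fingers: 1
  grip_force: 60

```text
time: 0.77
eef_pos: [0.3774, -0.3548, 0.2495]
tcp_rot: [1.0, 0.013, -0.0, -0.0]
contact_force: [0.5, 0.1, 0.6]
opening: 0.997
finger_force: 0.0
```

Request:
step_arm:
  increments:
    - [[14,33,0],[0,0,0]]
    - [[14,33,0],[0,0,0]]
    - [[14,33,0],[0,0,0]]
    - [[14,33,0],[0,0,0]]
    - [[14,33,0],[0,0,0]]
    - [[14,33,0],[0,0,0]]
    - [[14,33,0],[0,0,0]]
    - [[14,33,0],[0,0,0]]

```text
time: 1.43
eef_pos: [0.4893, -0.0908, 0.2497]
tcp_rot: [1.0, 0.013, -0.0, -0.0]
contact_force: [0.7, 1.2, 0.4]
opening: 0.998
finger_force: 0.0
```

```bash
python3 - <<'E'
from h import *
S=lambda x,y:(180+x/5-.4,155+y/5-.4); D=lambda x,y:(195+x/5-.4,185+y/5-.4)
print('pad top scene z=.052',[onz('scene',*S(*p),.052).round(4)[:2] for p in [(262,212),(270,210),(350,325),(340,330)]])
print('pad top side',[onz('side',*D(*p),.052).round(4)[:2] for p in [(238,242),(388,157),(398,165),(248,250)]])
s=readout.get_state(); print(s['time'],s['eef_pos'],s['tcp_rot'],R.from_quat(s['tcp_rot']).as_matrix().round(3),s['qpos'])
E
```

```text
pad top scene z=.052 [array([0.5234, 0.0434]), array([0.5244, 0.0472]), array([0.5971, 0.0483]), array([0.5969, 0.043 ])]
pad top side [array([0.5221, 0.0443]), array([0.5979, 0.0478]), array([0.5978, 0.0415]), array([0.5224, 0.0383])]
1.4333 [ 0.48931186 -0.09078945  0.24969969] [ 9.99916915e-01  1.28889491e-02 -1.85899090e-04 -6.00943875e-05] [[ 1.     0.026 -0.   ]
 [ 0.026 -1.     0.   ]
 [-0.    -0.    -1.   ]] [-3.87605504e-01 -1.11548691e-01  2.00346905e+00 -3.61183293e-05
  1.25006153e+00  1.15742360e+00]
```

Request:
step_arm:
  increments:
    - [[15,32,0],[0,0,0]]
    - [[14.5,31,0],[0,0,0]]
    - [[0,0,-35],[0,0,0]]
    - [[0,0,-35],[0,0,0]]
    - [[0,0,-30],[0,0,0]]
    - [[0,0,-26],[0,0,0]]
    - [[0,0,-19],[0,0,0]]
    - [[0,0,0],[0,0,0]]

```text
time: 2.1
eef_pos: [0.5149, -0.0286, 0.0997]
tcp_rot: [1.0, 0.013, -0.005, -0.001]
contact_force: [-1.6, -0.5, -0.1]
opening: 0.999
finger_force: 0.0
```

Request:
step_arm:
  increments:
    - [[0,0,0],[0,0,0]]
    - [[0,0,0],[0,0,0]]
    - [[0,0,0],[0,0,0]]
    - [[0,0,0],[0,0,0]]
    - [[0,0,0],[0,0,0]]
    - [[0,0,0],[0,0,0]]
  fingers: -1
  grip_force: 40

```text
time: 2.6
eef_pos: [0.5194, -0.0296, 0.1064]
tcp_rot: [1.0, 0.013, 0.001, -0.0]
contact_force: [-0.4, 1.2, 4.1]
opening: 0.191
finger_force: 38.9
```

```bash
cat > orb.py <<'E'
import sys; from h import *
C=np.array([563.7,-33.5]); a,b,n=map(float,sys.argv[1:4])
f=np.radians(np.linspace(a,b,int(n)+1)); P=C+45*np.c_[np.cos(f),np.sin(f)]
q=np.round(np.diff(np.round(P,1),axis=0),1)
print([[[x,y,0],[0,0,0]] for x,y in q.tolist()])
E
python3 - <<'E'
from h import *
for i in range(3): pass
s=readout.get_state();print(s['eef_pos'],s['contact_force'])
E
python3 orb.py 174 94 8; python3 orb.py 94 14 8; python3 orb.py 14 -56 7
```

```text
[ 0.51943397 -0.02958988  0.10640123] [-0.42563561  1.24391211  4.05958221]
[[[1.5, 7.7, 0], [0, 0, 0]], [[2.9, 7.3, 0], [0, 0, 0]], [[4.0, 6.8, 0], [0, 0, 0]], [[5.1, 5.9, 0], [0, 0, 0]], [[6.1, 4.9, 0], [0, 0, 0]], [[6.9, 3.8, 0], [0, 0, 0]], [[7.4, 2.6, 0], [0, 0, 0]], [[7.8, 1.2, 0], [0, 0, 0]]]
[[[7.8, -0.1, 0], [0, 0, 0]], [[7.7, -1.5, 0], [0, 0, 0]], [[7.3, -2.9, 0], [0, 0, 0]], [[6.8, -4.0, 0], [0, 0, 0]], [[5.9, -5.1, 0], [0, 0, 0]], [[4.9, -6.1, 0], [0, 0, 0]], [[3.8, -6.9, 0], [0, 0, 0]], [[2.6, -7.4, 0], [0, 0, 0]]]
[[[1.2, -7.8, 0], [0, 0, 0]], [[-0.1, -7.8, 0], [0, 0, 0]], [[-1.5, -7.7, 0], [0, 0, 0]], [[-2.9, -7.3, 0], [0, 0, 0]], [[-4.0, -6.8, 0], [0, 0, 0]], [[-5.1, -5.9, 0], [0, 0, 0]], [[-6.1, -4.9, 0], [0, 0, 0]]]
```

Request:
step_arm:
  increments:
    - [[1.5,7.7,0],[0,0,0]]
    - [[2.9,7.3,0],[0,0,0]]
    - [[4.0,6.8,0],[0,0,0]]
    - [[5.1,5.9,0],[0,0,0]]
    - [[6.1,4.9,0],[0,0,0]]
    - [[6.9,3.8,0],[0,0,0]]
    - [[7.4,2.6,0],[0,0,0]]
    - [[7.8,1.2,0],[0,0,0]]

```text
time: 3.27
eef_pos: [0.5603, 0.0115, 0.1063]
tcp_rot: [1.0, 0.013, -0.001, -0.0]
contact_force: [-3.3, 0.6, 7.3]
opening: 0.199
finger_force: 39.4
```

Request:
step_arm:
  increments:
    - [[7.8,-0.1,0],[0,0,0]]
    - [[7.7,-1.5,0],[0,0,0]]
    - [[7.3,-2.9,0],[0,0,0]]
    - [[6.8,-4.0,0],[0,0,0]]
    - [[5.9,-5.1,0],[0,0,0]]
    - [[4.9,-6.1,0],[0,0,0]]
    - [[3.8,-6.9,0],[0,0,0]]
    - [[2.6,-7.4,0],[0,0,0]]

```text
time: 3.93
eef_pos: [0.6079, -0.0221, 0.1063]
tcp_rot: [1.0, 0.013, 0.0, -0.001]
contact_force: [-1.5, 3.4, 5.4]
opening: 0.196
finger_force: 39.3
```

Request:
step_arm:
  increments:
    - [[1.2,-7.8,0],[0,0,0]]
    - [[-0.1,-7.8,0],[0,0,0]]
    - [[-1.5,-7.7,0],[0,0,0]]
    - [[-2.9,-7.3,0],[0,0,0]]
    - [[-4.0,-6.8,0],[0,0,0]]
    - [[-5.1,-5.9,0],[0,0,0]]

```text
time: 4.43
eef_pos: [0.5957, -0.0658, 0.1063]
tcp_rot: [1.0, 0.012, 0.001, -0.001]
contact_force: [0.1, 6.4, 5.2]
opening: 0.196
finger_force: 39.3
```

```bash
python3 - <<'E'
from h import *
a=snap('scene','pics/c.png'); b=snap('side','pics/d.png')
A=cv2.resize(a[155:265,180:310],None,fx=4,fy=4,interpolation=cv2.INTER_CUBIC)
B=cv2.resize(b[175:285,195:325],None,fx=4,fy=4,interpolation=cv2.INTER_CUBIC)
cv2.imwrite('pics/e.png',cv2.resize(cv2.convertScaleAbs(np.vstack([A,B])[:],alpha=1.7),None,fx=.68,fy=.68))
E
python3 orb.py -46 -90 5
```

```text
[[[-5.4, -4.4, 0], [0, 0, 0]], [[-5.9, -3.5, 0], [0, 0, 0]], [[-6.4, -2.6, 0], [0, 0, 0]], [[-6.7, -1.6, 0], [0, 0, 0]], [[-6.9, -0.5, 0], [0, 0, 0]]]
```

View pics/e.png

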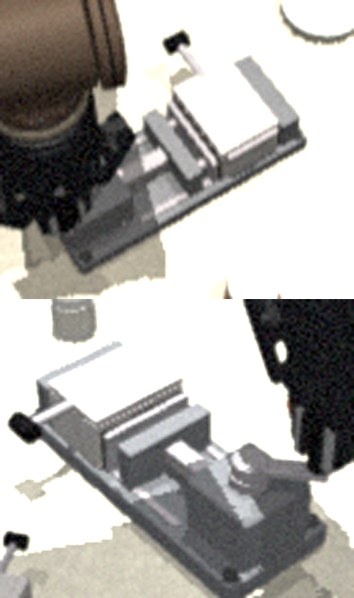

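The tin is now nearly against the fixed jaw in both views, with the pad not yet sprung back. I'll turn further in small steps and watch the force.

Request:
step_arm:
  increments:
    - [[-5.4,-4.4,0],[0,0,0]]
    - [[-5.9,-3.5,0],[0,0,0]]

```text
time: 4.7
eef_pos: [0.585, -0.0735, 0.1064]
tcp_rot: [1.0, 0.012, 0.002, -0.001]
contact_force: [2.3, 7.4, 3.7]
opening: 0.194
finger_force: 39.3
```

Request:
step_arm:
  increments:
    - [[-6.4,-2.6,0],[0,0,0]]
    - [[-6.7,-1.6,0],[0,0,0]]

```text
time: 4.87
eef_pos: [0.5725, -0.0778, 0.1065]
tcp_rot: [1.0, 0.012, 0.003, -0.001]
contact_force: [5.7, 6.3, 2.9]
opening: 0.196
finger_force: 39.1
```

Request:
step_arm:
  increments:
    - [[-6.9,-0.5,0],[0,0,0]]
    - [[0,0,0],[0,0,0]]

```text
time: 5.03
eef_pos: [0.5649, -0.0785, 0.1064]
tcp_rot: [1.0, 0.012, 0.003, -0.001]
contact_force: [3.2, 4.7, 3.4]
opening: 0.199
finger_force: 39.2
```

```bash
python3 - <<'E'
from h import *
p=readout.get_state()['eef_pos']; print(p, np.degrees(np.arctan2(p[1]+.0335,p[0]-.5637)))
d=cv2.imread('pics/d.png');a=snap('scene','pics/f.png'); b=snap('side','pics/g.png')
c=lambda i:cv2.resize(cv2.convertScaleAbs(i[185:250,195:275],alpha=1.7),None,fx=5,fy=5,interpolation=cv2.INTER_CUBIC)
cv2.imwrite('pics/i.png',np.hstack([c(d),c(b)]))
E
python3 orb.py -90 -122 4
```

```text
[ 0.5649362  -0.07848196  0.10641439] -88.42578079383011
[[[-6.3, 0.4, 0], [0, 0, 0]], [[-6.1, 1.3, 0], [0, 0, 0]], [[-5.9, 2.2, 0], [0, 0, 0]], [[-5.5, 2.9, 0], [0, 0, 0]]]
```

View pics/i.png

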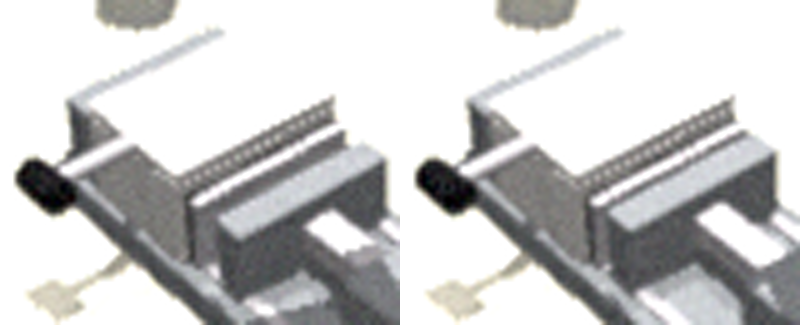

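```bash
python3 - <<'E'
from h import *
c=lambda f,y0,x0:cv2.resize(cv2.convertScaleAbs(cv2.imread(f)[y0:y0+45,x0:x0+65],alpha=1.7),None,fx=6,fy=6,interpolation=cv2.INTER_CUBIC)
top=np.hstack([c('pics/b.png',212,235),c('pics/d.png',205,225)]);bot=np.hstack([c('pics/g.png',205,225),c('pics/g.png',205,225)*0])
cv2.imwrite('pics/j.png',np.vstack([top,bot]))
E
```

```text
(no output)
```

View pics/j.png

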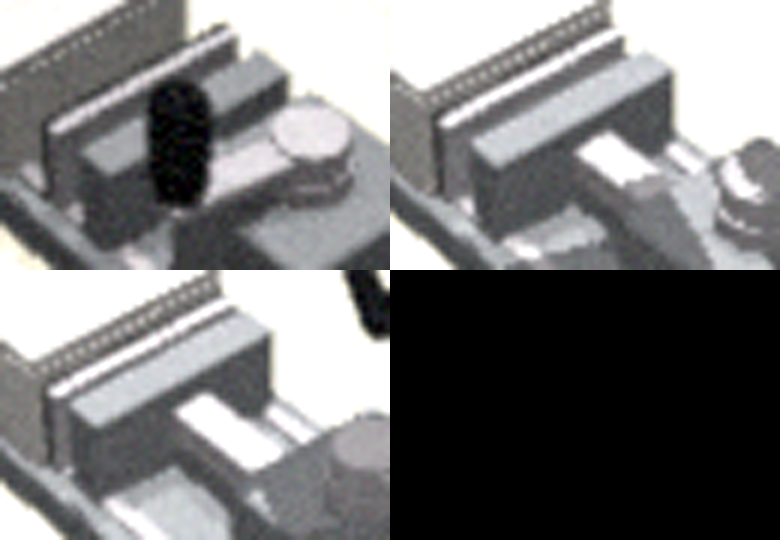

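The pad's gap to the moving jaw closed by about 5 mm between the last two views, from a 37 px to a 24 px offset. So the tin is gripped at about 5.6 rad. I'll turn slightly further for margin, then let go.

Request:
step_arm:
  increments:
    - [[-5.5,0.1,0],[0,0,0]]
    - [[0,0,0],[0,0,0]]
    - [[0,0,0],[0,0,0]]

```text
time: 5.38
eef_pos: [0.5602, -0.0783, 0.1064]
tcp_rot: [1.0, 0.012, 0.003, -0.001]
contact_force: [5.3, 4.2, 1.3]
opening: 0.198
finger_force: 39.5
```

Request:
step_arm:
  increments:
    - [[0,0,0],[0,0,0]]
    - [[0,0,0],[0,0,0]]
    - [[0,0,0],[0,0,0]]
    - [[0,0,0],[0,0,0]]
    - [[0,0,0],[0,0,0]]
    - [[0,0,20],[0,0,0]]
    - [[0,0,35],[0,0,0]]
    - [[0,0,35],[0,0,0]]
  fingers: 1

```text
time: 6.05
eef_pos: [0.5566, -0.0791, 0.1941]
tcp_rot: [1.0, 0.013, -0.002, -0.001]
contact_force: [0.8, -0.1, 0.4]
opening: 0.998
finger_force: 0.0
```

Request:
step_arm:
  increments:
    - [[-13,20,0],[0,0,0]]
    - [[-13,20,0],[0,0,0]]
    - [[-13,20,0],[0,0,0]]
    - [[-13,20,0],[0,0,0]]
    - [[-13,20,0],[0,0,0]]
    - [[0,0,0],[0,0,0]]

```text
time: 6.55
eef_pos: [0.4907, 0.0232, 0.1943]
tcp_rot: [1.0, 0.014, -0.001, -0.001]
contact_force: [0.1, 0.5, -0.8]
opening: 0.996
finger_force: 0.0
```

```bash
python3 - <<'E'
from h import *
s=readout.get_state();M=R.from_quat(s['tcp_rot']).as_matrix();p0=np.array(s['eef_pos'])
b=snap('side','pics/k.png');a=snap('scene','pics/l.png');w=snap('wrist','pics/m.png')
print(p0,M.round(3).tolist())
dk=lambda im,x0,y0,x1,y1:[(c[0]+x0,c[1]+y0,st[4]) for st,c in (lambda r:zip(r[2][1:],r[3][1:]))(cv2.connectedComponentsWithStats((im[y0:y1,x0:x1].max(2)<40).astype(np.uint8))) if st[4]>15]
print('side dark',dk(b,185,205,225,245)); print('scene dark',dk(a,225,155,255,190))
cr=lambda i,y,x:cv2.resize(cv2.convertScaleAbs(i[y:y+80,x:x+100],alpha=1.6),None,fx=3.8,fy=3.8,interpolation=cv2.INTER_CUBIC)
t=np.hstack([cr(b,180,190),cr(a,155,200)]); ww=cv2.resize(w,(384,288)); bt=np.zeros((288,t.shape[1],3),np.uint8); bt[:,:384]=ww
cv2.imwrite('pics/n.png',np.vstack([t[:304],bt]))
E
```

```text
[0.49069188 0.02318393 0.19434986] [[1.0, 0.028, -0.002], [0.028, -1.0, 0.001], [-0.002, -0.001, -1.0]]
side dark [(np.float64(204.19480519480518), np.float64(221.94805194805195), np.int32(77))]
scene dark [(np.float64(244.13513513513513), np.float64(170.05405405405406), np.int32(37))]
```

View pics/n.png

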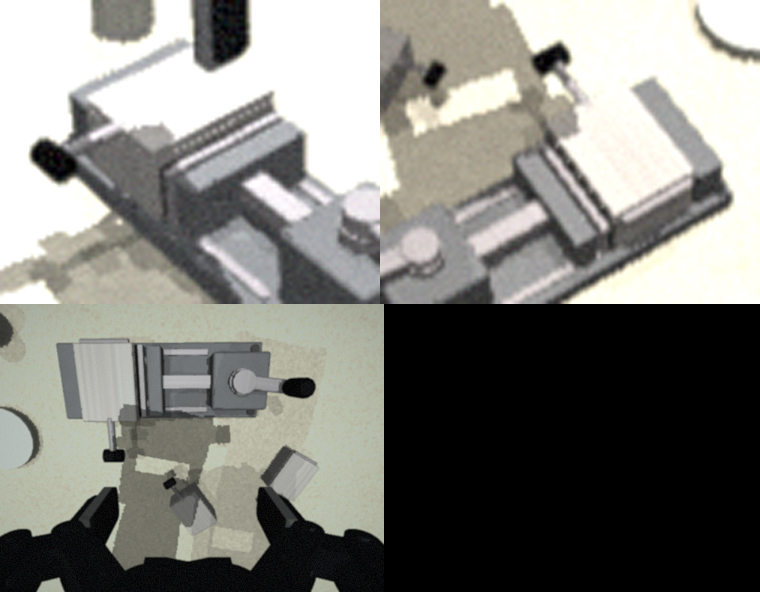

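The crank is free and the jaw has stayed shut. The tin sits square between the pad and the fixed jaw, with the handle at side (204,222) / scene (244,170). Next I'll locate the handle precisely.

```bash
python3 - <<'E'
from h import *
def wray(u,v,p,M,z):
    c=cams.get_calibration('wrist');T=np.array(c['T_tool_cam'])
    d=M@(T[:3,:3]@np.array([(u-c['cx'])/c['fx'],-(v-c['cy'])/c['fy'],-1.])); e=p+M@T[:3,3]
    return e+d*(z-e[2])/d[2]
s=readout.get_state();p=np.array(s['eef_pos']);M=R.from_quat(s['tcp_rot']).as_matrix()
w=cv2.imread('pics/m.png'); u=w[150:230,120:185]; k=(u.max(2)<45).astype(np.uint8)
n,l,st,c=cv2.connectedComponentsWithStats(k); i=1+np.argmax(st[1:,4]); h=c[i]+[120,150]; print('wrist px',h,st[i])
print('wrist',wray(*h,p,M,.061),'scene',onz('scene',244.13,170.05,.061),'side',onz('side',204.2,221.95,.061))
# via two rays
e1,d1=ray('scene',244.13,170.05);e2,d2=ray('side',204.2,221.95);t=np.linalg.lstsq(np.c_[d1,-d2],e2-e1,rcond=None)[0];print(e1+d1*t[0],e2+d2*t[1])
print('decoy handle/top',[onz('scene',*q,.03)[:2].round(3) for q in [(214,176),(208,166),(196,170)]],'dish',onz('scene',299,157,.015)[:2].round(3))
print('lid wrist',[wray(x*512/384,(y-304)*384/288,p,M,.064)[:2].round(4) for x,y in [(76,343),(131,343),(78,421),(132,418)]])
E
```

```text
wrist px [151.67839196 202.13567839] [ 18  44  28  16 398]
wrist [0.47911055 0.10608297 0.061     ] scene [0.47651683 0.10447912 0.061     ] side [0.47847601 0.10698295 0.061     ]
[0.47762453 0.1038645  0.06283842] [0.47721802 0.10448263 0.06329001]
decoy handle/top [array([0.435, 0.041]), array([0.399, 0.042]), array([0.395, 0.01 ])] dish [0.487 0.265]
lid wrist [array([0.598 , 0.1356]), array([0.5994, 0.0805]), array([0.519 , 0.1418]), array([0.5239, 0.0825])]
```

Request:
step_arm:
  increments:
    - [[-4.3,27.4,0],[0,0,0]]
    - [[-4.2,27.4,0],[0,0,0]]
    - [[-4.2,27.5,0],[0,0,0]]
    - [[0,0,-35],[0,0,0]]
    - [[0,0,-35],[0,0,0]]
    - [[0,0,-30],[0,0,0]]
    - [[0,0,-20],[0,0,0]]
    - [[0,0,-13],[0,0,0]]
  fingers: 0.6

```text
time: 7.37
eef_pos: [0.4794, 0.1021, 0.059]
tcp_rot: [1.0, 0.012, -0.002, 0.0]
contact_force: [-0.7, 1.1, -0.0]
opening: 0.804
finger_force: 0.0
```

Request:
step_arm:
  increments:
    - [[0,0,0],[0,0,0]]
    - [[0,0,0],[0,0,0]]
    - [[0,0,0],[0,0,0]]

```text
time: 7.62
eef_pos: [0.4817, 0.1025, 0.0631]
tcp_rot: [1.0, 0.012, 0.001, 0.0]
contact_force: [0.2, -0.6, 0.5]
opening: 0.801
finger_force: 0.0
```

Request:
step_arm:
  increments:
    - [[0,0,0],[0,0,0]]
    - [[0,0,0],[0,0,0]]
    - [[0,0,0],[0,0,0]]
    - [[0,0,0],[0,0,0]]
    - [[0,0,0],[0,0,0]]
  fingers: -1
  grip_force: 30

```text
time: 8.03
eef_pos: [0.4806, 0.1048, 0.063]
tcp_rot: [1.0, 0.012, 0.0, -0.002]
contact_force: [-1.2, 8.7, 2.9]
opening: 0.248
finger_force: 31.4
```

```bash
python3 - <<'E'
from h import *
t=np.linspace(0,np.radians(50),11); P=120*np.c_[(1-np.cos(t))*np.cos(.026),(1-np.cos(t))*np.sin(.026),np.sin(t)]
print(np.diff(P.round(1),axis=0).round(1).tolist())
s=readout.get_state();print(s['eef_pos'])
b=snap('side','pics/o.png');w=snap('wrist','pics/p.png')
cr=cv2.resize(cv2.convertScaleAbs(b[170:270,150:290],alpha=1.6),None,fx=2.85,fy=2.85,interpolation=cv2.INTER_CUBIC)[:285]
cv2.imwrite('pics/q.png',np.hstack([cr,cv2.resize(w,(380,285))]))
E
```

```text
[[0.5, 0.0, 10.5], [1.3, 0.0, 10.3], [2.3, 0.1, 10.3], [3.1, 0.1, 9.9], [4.0, 0.1, 9.7], [4.9, 0.1, 9.3], [5.6, 0.2, 8.8], [6.4, 0.1, 8.3], [7.0, 0.2, 7.8], [7.8, 0.2, 7.0]]
[0.48056899 0.10484606 0.06299387]
```

View pics/q.png

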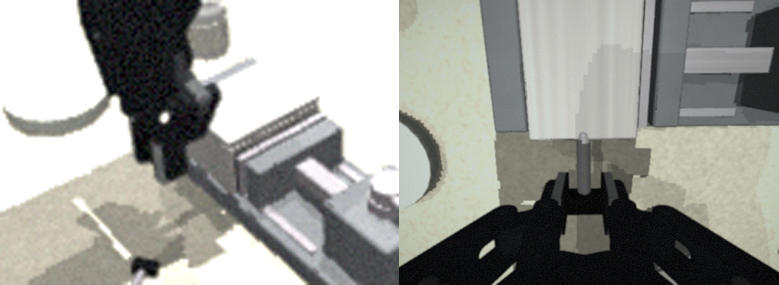

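The barrel is pinched between the fingers. I'll relieve the side load and lift along the arc.

Request:
step_arm:
  increments:
    - [[0,2,0],[0,0,0]]
    - [[0,0,0],[0,0,0]]
    - [[0,0,0],[0,0,0]]

```text
time: 8.38
eef_pos: [0.4806, 0.1057, 0.0627]
tcp_rot: [1.0, 0.012, 0.0, -0.001]
contact_force: [-1.2, 3.7, 3.7]
opening: 0.249
finger_force: 31.6
```

Request:
step_arm:
  increments:
    - [[0.5,0,10.5],[0,0,0]]
    - [[1.3,0,10.3],[0,0,0]]
    - [[2.3,0.1,10.3],[0,0,0]]
    - [[3.1,0.1,9.9],[0,0,0]]
    - [[4.0,0.1,9.7],[0,0,0]]

```text
time: 8.8
eef_pos: [0.4914, 0.1059, 0.1122]
tcp_rot: [1.0, 0.013, 0.0, -0.001]
contact_force: [4.3, 5.5, -6.1]
opening: 0.252
finger_force: 29.9
```

Request:
step_arm:
  increments:
    - [[4.9,0.1,9.3],[0,0,0]]
    - [[5.6,0.2,8.8],[0,0,0]]
    - [[6.4,0.1,8.3],[0,0,0]]
    - [[7.0,0.2,7.8],[0,0,0]]
    - [[7.8,0.2,7.0],[0,0,0]]
    - [[0,0,0],[0,0,0]]
    - [[0,0,0],[0,0,0]]
    - [[0,0,0],[0,0,0]]

```text
time: 9.47
eef_pos: [0.5226, 0.1067, 0.1533]
tcp_rot: [1.0, 0.013, -0.001, -0.001]
contact_force: [-0.6, 3.8, -2.8]
opening: 0.248
finger_force: 30.1
```

```bash
python3 - <<'E'
from h import *
s=readout.get_state();p=np.array(s['eef_pos']);print(p,s['contact_force'],s['wrist_torque'],s['opening'],s['finger_force'])
print('hinge at x~.5995 z.061; angle', np.degrees(np.arctan2(p[2]-.061,.5985-p[0])), np.hypot(p[2]-.061,.5985-p[0]))
b=snap('side','pics/r.png');w=snap('wrist','pics/s.png');a=snap('scene','pics/t.png')
f=lambda i:cv2.resize(cv2.convertScaleAbs(i,alpha=1.6),(390,290),interpolation=cv2.INTER_CUBIC)
cv2.imwrite('pics/u.png',np.vstack([np.hstack([f(b[150:270,150:311]),f(a[130:250,190:351])]),np.hstack([f(w),f(a)])]))
E
```

```text
[0.52257007 0.10669716 0.15328665] [-0.62388182  3.84313513 -2.78400726] [0.7847169  0.18978862 0.0523848 ] 0.24782803465854017 30.0947767496109
hinge at x~.5995 z.061; angle 50.553756161578846 0.11950807316870415
```

View pics/u.png

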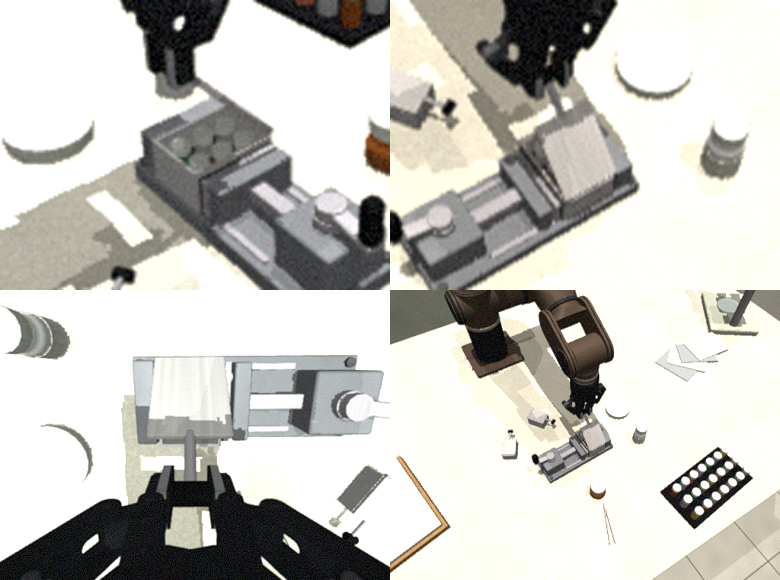

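The lid is open, held by its handle, and the tin is still seated and clamped. The jars and the dish stand where they were. The TCP has risen 90.6 mm and moved 42 mm in x, which gives about 49.3°, so I'll nudge it up slightly.

Request:
step_arm:
  increments:
    - [[1.1,0,1.1],[0,0,0]]
    - [[0,0,0],[0,0,0]]
    - [[0,0,0],[0,0,0]]
    - [[0,0,0],[0,0,0]]
    - [[0,0,0],[0,0,0]]
    - [[0,0,0],[0,0,0]]

```text
time: 10.12
eef_pos: [0.5233, 0.1067, 0.1539]
tcp_rot: [1.0, 0.013, -0.002, -0.001]
contact_force: [-0.7, 5.0, -4.3]
opening: 0.251
finger_force: 29.9
```

```bash
python3 - <<'E'
from h import *
s=readout.get_state();p=np.array(s['eef_pos']);print(p,np.degrees(np.arcsin((p[2]-.0627)/.12)),np.degrees(np.arccos(1-(p[0]-.4806)/.12)),s['contact_force'])
from plant import sign_off
if abs(np.degrees(np.arcsin((p[2]-.0627)/.12))-50)<1.2: print(sign_off())
E
```

```text
[0.52332606 0.10672142 0.15394316] 49.495915999458795 49.91304124138057 [-0.66253923  4.95449753 -4.34901248]
the job is handed in; nothing more can be done
None
```

I handed the job in after 10 s: the tin is clamped in the vise at about 5.7 rad of crank (estimated from pad compression in the images), the crank is released, and the gripper is holding the lid at about 50° (49.5–49.9° worked out from the gripper's travel).

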